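# Shut the hardware storage before sanding

## Robot

A 6-joint arm with a two-finger parallel gripper is mounted at the origin on the work surface. World frame = base frame: x ahead of the robot, y to its left, z up, the work surface at z = 0. Lengths are in m, angles in rad, forces in N, time in s.
With the tool pointing down it reaches from about 0.35 to 0.975 m from the base axis. Payload 4.9 kg.
Tool frame: the origin (TCP) lies between the finger pads; the fingertips stand 19 mm ahead of it and the grasp point (between the pads) is the TCP; z points along the fingers, y is the line along which they close (so a half turn about z gives the same grasp; the last joint's range is limited). The gripper opens to 85 mm and grips with 20 to 120 N. Pads are 22 mm wide; open, the fingers measure 114 mm over their backs; the gripper's body (76 mm by 85 mm) begins 54 mm behind the grasp point. The pads swing forward as they close: fully open they stand 13 mm farther back than shut.
Start: joints at [-1.261, 0.053, 1.613, -0, 1.476, -0.119], TCP at [0.26, -0.568, 0.25] pointing down, gripper open.
Joint ranges: [-3.01, 3.01], [-1.01, 2.22], [0.06, 2.58], [-1.02, 4.17], [0.09, 2.62], [-3.14, 3.14]. Speed limits (rad/s): [2.57, 2.57, 3.14, 3.14, 3.14, 3.14].

## Interface

Orientations are given as a rotation vector (axis times angle).
In Python, from station import ctrl gives the robot as it stands. The module is installed in compiled form; this text tells all that it offers.
- The arm moves only by the tool servo_tool, never from a script. Its argument "increments" is a list that holds one entry, the list of rows, each a list of 5 numbers: the finger opening in cm, from 0 to 8.54, then the shift along the tool's x, y, z in cm, then the turn about the tool's z in degrees. A call has 1 to 5 rows; each row is the pose to reach, as a shift and turn from the pose commanded when the call began, along the tool's axes at that moment; what a row does not reach only later rows make up. A row lasts 1/10 s, in which the tool goes at most 50 mm and 8.59 degrees, less where a joint would pass 70% of its speed; a pose out of reach is approached as far as the arm can. A call with a gripper value outside its range is refused whole. The fingers move at their own pace and stop on an object; "newtons" is the grip in N (left out, the last holds). Time passes only in rows, so rows that repeat a pose let the fingers close. It gives the time, the measured TCP pose, the force, the opening and the grip force at its end, in the units of the state.
- ctrl.get_obs(): the state, without advancing time (a new reading comes with each control period).
- ctrl.get_image(name): name is "side" or "top"; returns a dict with "img" (480x640x3 uint8, red, green, blue), "fx", "fy", "cx", "cy" (pixels), "rvec" (rotation vector, rad) and "tvec" (3), from world to camera coordinates, as OpenCV has them. Camera axes: x right, y down, z forward; pixel columns grow to the right and rows downward; lengths in m; the calibration is good to about 2 mm. A picture is of the moment at which its call begins. There is no depth.
- ctrl.finish_job(): hands the job in; it is judged then, once.
The state is a dict: "t": time; "q": joint angles; "dq": joint speeds; "effort": joint torques, N m; "tool_pos": TCP position; "tool_rot": TCP orientation; "contact_force": force on the tool from outside, world axes, zero at the start; "wrist_torque": the same for the moment, N m; "opening": finger opening in m; "grip_force": force on a finger pad.
Only numpy, scipy, OpenCV 4.12 (cv2) and the standard library are available. Lean on these libraries where they do the work, as an engineer would, in place of code of your own. Each camera call takes 0.05 s, during which the arm holds its last target. There are 200 camera calls.

## Task

Close the hardware storage on the bench against sanding dust: with the fingertips, push the drawer of nails and the drawer of screws fully home and push the lid of the parts case down until it is flat shut, in any order and without slamming. Leave the drawer with the glue bottle standing in it open just as it is, and do not pick up, knock over or shift the bottle or any other loose thing.

Things in the scene. Friction and masses are not known exactly. Their poses are not given: they have to be found in the camera images.
- nail_unit: Fixed grey steel single-drawer unit: drawer holds steel nails, the jar stands on the housing. Housing 115 mm wide, 160 mm deep, 100 mm high; origin on the bench below the middle of the housing's front edge; x points into the housing, z up.
- nail_drawer (a joint): How far the nail drawer stands open, m: 0 = fully home, up to 0.115. It slides level out of its housing towards the robot (unit's -x) with about 1.2 N of friction, and stays where it is left.
- nail_drawer_face (a point): Mid-width point on the nail drawer's front panel, outer face, 68 mm above the bench; moves with the drawer. Panel: 111 mm wide, 10 mm thick, 6 to 92 mm above the bench, before the housing's front edge when home. A low pull (50 mm wide, 12 mm proud) sits 26 to 42 mm above the bench; flat above it. x points in the closing direction, z up.
- screw_unit: Fixed grey steel single-drawer unit: drawer holds brass screws, the cork block lies on the housing. Housing 115 mm wide, 160 mm deep, 100 mm high; origin on the bench below the middle of the housing's front edge; x points into the housing, z up.
- screw_drawer (a joint): How far the screw drawer stands open, m: 0 = fully home, up to 0.115. It slides level out of its housing towards the robot (unit's -x) with about 1.2 N of friction, and stays where it is left.
- screw_drawer_face (a point): Mid-width point on the screw drawer's front panel, outer face, 68 mm above the bench; moves with the drawer. Panel: 111 mm wide, 10 mm thick, 6 to 92 mm above the bench, before the housing's front edge when home. A low pull (50 mm wide, 12 mm proud) sits 26 to 42 mm above the bench; flat above it. x points in the closing direction, z up.
- glue_unit: Fixed grey steel single-drawer unit: drawer holds the standing glue bottle and is to be left open. Housing 115 mm wide, 160 mm deep, 100 mm high; origin on the bench below the middle of the housing's front edge; x points into the housing, z up.
- glue_drawer (a joint): How far the glue drawer stands open, m: 0 = fully home, up to 0.115. It slides level out of its housing towards the robot (unit's -x) with about 1.2 N of friction, and stays where it is left.
- glue_drawer_face (a point): Mid-width point on the glue drawer's front panel, outer face, 68 mm above the bench; moves with the drawer. Panel: 111 mm wide, 10 mm thick, 6 to 92 mm above the bench, before the housing's front edge when home. A low pull (50 mm wide, 12 mm proud) sits 26 to 42 mm above the bench; flat above it. x points in the closing direction, z up.
- case_lid (a joint): Opening angle of the parts case's lid, rad: 0 = flat shut, about 1.3 = nearly upright, leaning slightly to the robot. Stiff hinge (about 0.12 N m): the lid stays where it is left. The case is a fixed black open box with dividers, 100 mm deep (x), 115 mm wide, 70 mm high.
- lid_hinge (a point): Middle of the lid's hinge line, on the case's far (+x) top rim, 70 mm above the bench. Orientation is the case's: x points from its front to the hinge, y along the hinge, z up.
- lid_edge (a point): Middle of the lid's free edge, on its outer (upper when shut) face. The lid is a grey plate 100 mm from hinge to free edge, 115 mm wide, 8 mm thick; shut, its underside is 70 mm and its outer face 78 mm above the bench.
- glue_bottle: White glue bottle, 48 mm diameter, 165 mm tall, standing loose in its drawer, top about 178 mm above the bench; origin at the centre of its base. Leave it.
- screw_jar: Jar, 48 mm diameter, 65 mm tall, on top of the nail unit's housing about 120 mm behind the housing's front; origin at base centre. Bystander.
- sanding_block: Cork block 50 x 80 x 35 mm on top of the screw unit's housing about 120 mm behind its front; origin at base centre. Bystander.
- offcut: Wooden offcut 45 x 160 x 19 mm lying on the bench; origin at base centre. Bystander.
- tape_measure: Tape measure 70 x 65 x 35 mm lying on the bench; origin at base centre. Bystander.
- screwdriver: Screwdriver lying on the bench. Bystander.
- hammer: Hammer lying on the bench. Bystander.
- paint_can: Paint can, 100 mm diameter, 130 mm tall; origin at base centre. Bystander.
Things that resemble listed ones, but are neither listed nor needed, are in the scene too. Of the things that look like the part that bears case_lid, the larger one is meant.

How it is judged:
By the outcome, as a careful person would: the job done as asked, in the order asked, and still so for the second after the job is handed in, with the robot touching nothing.
It also fails if it takes over 58 s, if anything falls off the work surface, if the arm or the gripper's body presses on something with over 40 N, if the wrist force passes 120 N, or if a joint passes its speed limit or range.

## Working session

There is one attempt and no reset: what is moved stays moved. The work goes in short steps, Python scripts to look and compute and a tool call to move; the robot and the scene stay as the last step left them, time stands still between calls to the robot, and variables do not carry over. Pictures are saved under pics/ and viewed, at most 10 in all, crops included, and the job is handed in when it is done.

Besides the shell and the picture viewer there is one more tool, called after "Emit:" by a JSON object that holds its "name" and its "arguments", one argument or row to a line. servo_tool: Moves the arm, as the interface text tells. Its arguments: {"type":"object","properties":{"increments":{"type":"array"},"newtons":{"type":"number"}},"required":["increments"]}

```bash
mkdir -p pics; cat > h.py <<'E'
import numpy as np, cv2
from station import ctrl
def snap(n,f):
    d=ctrl.get_image(n); cv2.imwrite('pics/'+f,cv2.cvtColor(d['img'],cv2.COLOR_RGB2BGR)); np.save('pics/'+n+'.npy',d,allow_pickle=True); return d
def load(n): return np.load('pics/'+n+'.npy',allow_pickle=True).item()
def ray(d,u,v):
    R=cv2.Rodrigues(np.array(d['rvec'],float))[0]; t=np.array(d['tvec'],float).ravel()
    return -R.T@t, R.T@np.array([(u-d['cx'])/d['fx'],(v-d['cy'])/d['fy'],1])
def atz(d,u,v,z):
    c,r=ray(d,u,v); return c+r*(z-c[2])/r[2]
def proj(d,P):
    K=np.array([[d['fx'],0,d['cx']],[0,d['fy'],d['cy']],[0,0,1.]])
    return cv2.projectPoints(np.array(P,float).reshape(-1,1,3),np.array(d['rvec'],float),np.array(d['tvec'],float),K,None)[0][:,0]
E
python3 - <<'E'
from h import *
for n in('side','top'):
    d=snap(n,n+'0.png'); print(n,ray(d,320,240),d['fx'])
print(ctrl.get_obs())
E
```

```text
side (array([0.47432912, 1.1145488 , 0.75166593]), array([ 0.02486261, -0.86965206, -0.49324068])) 513.1514086211885
top (array([0.17921079, 0.00233341, 1.63919848]), array([ 0.22190079,  0.00802234, -0.9751309 ])) 616.5774388998831
{'t': 0.1, 'q': array([-1.26100811e+00,  5.33038219e-02,  1.61415544e+00, -3.65494402e-05,
        1.47600392e+00, -1.19026559e-01]), 'dq': array([ 0.00109573, -0.00097847, -0.00503181,  0.00082719, -0.00119009,
        0.00026412]), 'effort': array([ 1.54297768e-04, -3.94900990e+01, -3.71363318e+01, -1.43157299e-04,
        3.90902802e-03, -4.39359354e-06]), 'tool_pos': array([ 0.25968465, -0.56791443,  0.24917863]), 'tool_rot': array([-3.06784133e+00, -6.68041630e-01,  3.36514961e-04]), 'contact_force': array([-0.25712712, -0.5366233 ,  0.11917899]), 'wrist_torque': array([ 0.02421885, -0.00592411,  0.00171831]), 'grip_force': 0.0, 'opening': 0.08558259574688126}
```

View pics/side0.png

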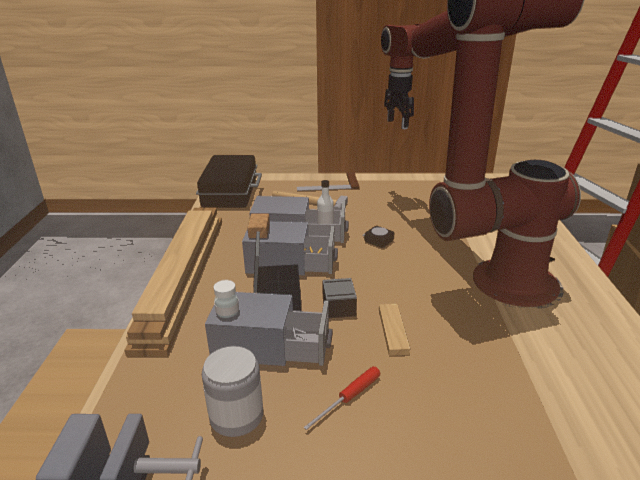

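View pics/top0.png

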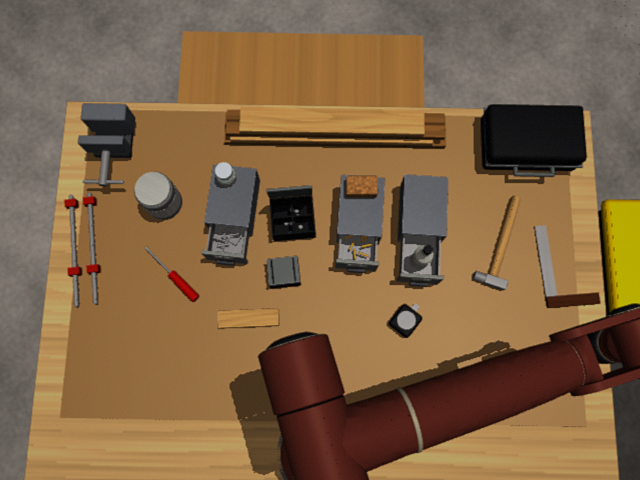

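The side image shows the nail unit with its jar at (250,330), the screw unit with the cork block at (280,245), the glue unit with the bottle at (290,215), and the black case with its raised lid at (277,290). The small grey box at (340,297) looks like the case.

In the top image, the drawer candidates are nail (228,240), screw (357,252) and glue (420,262, leave). The case candidates are the large black one (292,213) and the small grey one (284,271, a decoy). I choose the large one and check it in a crop.

```bash
python3 - <<'E'
from h import *
a=cv2.imread('pics/top0.png')[150:300,195:465]
b=cv2.imread('pics/side0.png')[180:380,200:400]
cv2.imwrite('pics/tc.png',cv2.resize(a,(798,443),interpolation=cv2.INTER_CUBIC))
cv2.imwrite('pics/sc.png',cv2.resize(b,(600,600),interpolation=cv2.INTER_CUBIC))
E
```

```text
(no output)
```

View pics/tc.png

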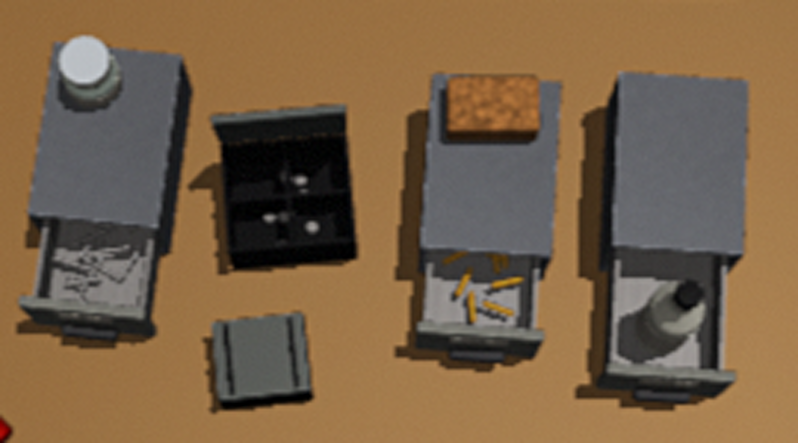

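View pics/sc.png

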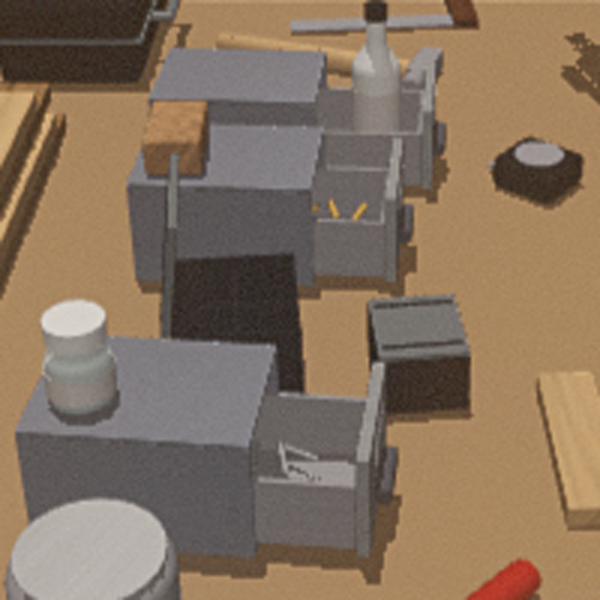

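The crops confirm the choice. The large black case has its lid standing nearly upright, with its top edge around tc (212..347, 105..140). The nail and screw drawers are open by about 80–90 px in the crop, and the small grey box is a closed decoy.

```bash
python3 - <<'E'
from h import *
np.set_printoptions(precision=3,suppress=True)
d=load('top'); s=load('side')
def T(u,v,z): return atz(d,195+u/2.956,150+v/2.956,z)
for k,pts in dict(nailfront=[(22,312),(153,335)],nailhouse=[(32,217),(163,228)],screwfront=[(417,335),(541,352)],screwhouse=[(422,249),(550,256)],gluefront=[(606,375),(733,385)],gluehouse=[(612,248),(742,258)],lidtop=[(212,118),(345,105)]).items():
    z=.092 if 'front' in k else .1 if 'house' in k else .168
    a,b=T(*pts[0],z),T(*pts[1],z); e=b-a
    print(k,a,b,(a+b)/2,'w',np.linalg.norm(e),'yaw',np.degrees(np.arctan2(e[0],-e[1])))
print('lid low',T(218,140,.168),T(347,128,.168))
print('case base front',T(232,268,0),T(355,258,0))
print('offcut',atz(d,248,318,.019),'tape',atz(d,405,320,.035),'decoy',T(213,322,.06),T(305,315,.06),T(218,408,0),T(312,400,0))
print('bottle',T(688,290,.178))
for u,v in((258.3,231.7),): print('side lid top', atz(s,u,v,.168))
E
```

```text
nailfront [0.485 0.315 0.092] [0.467 0.201 0.092] [0.476 0.258 0.092] w 0.11559023242409575 yaw -9.057356731316897
nailhouse [0.568 0.31  0.1  ] [0.56  0.195 0.1  ] [0.564 0.252 0.1  ] w 0.11464346065670007 yaw -3.894589393627255
screwfront [ 0.471 -0.027  0.092] [ 0.458 -0.134  0.092] [ 0.464 -0.081  0.092] w 0.10787166615642778 yaw -6.9158372557111125
screwhouse [ 0.545 -0.03   0.1  ] [ 0.541 -0.141  0.1  ] [ 0.543 -0.086  0.1  ] w 0.11118312310182249 yaw -2.1785685810233075
gluefront [ 0.439 -0.19   0.092] [ 0.432 -0.299  0.092] [ 0.436 -0.245  0.092] w 0.10927579302499127 yaw -3.5428902179614816
gluehouse [ 0.549 -0.195  0.1  ] [ 0.542 -0.308  0.1  ] [ 0.546 -0.252  0.1  ] w 0.11295405051059704 yaw -3.488897530844002
lidtop [0.639 0.149 0.168] [0.653 0.038 0.168] [0.646 0.094 0.168] w 0.11256498656852153 yaw 6.895447865421025
lid low [0.62  0.144 0.168] [0.633 0.036 0.168]
case base front [0.548 0.143 0.   ] [0.56  0.029 0.   ]
offcut [0.335 0.2   0.019] tape [ 0.335 -0.209  0.035] decoy [0.485 0.152 0.06 ] [0.493 0.071 0.06 ] [0.418 0.151 0.   ] [0.427 0.066 0.   ]
bottle [ 0.496 -0.247  0.178]
side lid top [0.651 0.046 0.168]
```

Emit:
{"name": "servo_tool", "arguments": {
  "increments": [
    [[0, 2.6, -2.95, 0, 5.7], [0, 5.2, -5.9, 0, 11.4], [0, 7.7, -8.85, 0, 17.1], [0, 10.3, -11.8, 0, 22.8], [0, 12.9, -14.75, 0, 28.5]]
  ]
}}

```text
t: 0.6
tool_pos: [0.3159, -0.3789, 0.2496]
tool_rot: [-3.139, 0.115, 0.001]
contact_force: [0.7, -0.2, -0.3]
opening: 0.0119
grip_force: 0.0
```

Emit:
{"name": "servo_tool", "arguments": {
  "increments": [
    [[0, 0.85, -3.8, 0, 0], [0, 1.7, -7.7, 0, 0], [0, 2.6, -11.5, 0, 0], [0, 3.4, -15.3, 0, 0], [0, 4.3, -19.1, 0, 0]]
  ]
}}

```text
t: 1.1
tool_pos: [0.3717, -0.1914, 0.2498]
tool_rot: [-3.139, 0.109, 0.0]
contact_force: [0.2, -0.7, 1.0]
opening: -0.0001
grip_force: 0.0
```

Emit:
{"name": "servo_tool", "arguments": {
  "increments": [
    [[0, 0.8, -3.8, 0, 0], [0, 1.7, -7.7, 0, 0], [0, 2.4, -11.4, 1.5, 0], [0, 2.4, -11.4, 5.5, 0], [0, 2.4, -11.4, 9.0, 0]]
  ]
}}

```text
t: 1.6
tool_pos: [0.4038, -0.0796, 0.1593]
tool_rot: [3.139, -0.103, 0.002]
contact_force: [-0.2, -0.3, -1.3]
opening: 0.0003
grip_force: 0.0
```

```bash
python3 - <<'E'
from h import *
snap('side','side1.png'); d=snap('top','top1.png')
o=ctrl.get_obs();print(o['tool_pos'],o['contact_force'])
b=cv2.imread('pics/side1.png')[180:380,200:420]; a=cv2.imread('pics/top1.png')[130:330,195:465]
a=cv2.resize(a,(400,296),interpolation=cv2.INTER_CUBIC); b=cv2.resize(b,(400,364),interpolation=cv2.INTER_CUBIC)
cv2.imwrite('pics/c1.png',np.hstack([cv2.copyMakeBorder(a,0,68,0,0,0),b]))
E
```

```text
[ 0.39994485 -0.07901051  0.15450697] [-0.90140611  0.462101   -1.10904365]
```

View pics/c1.png

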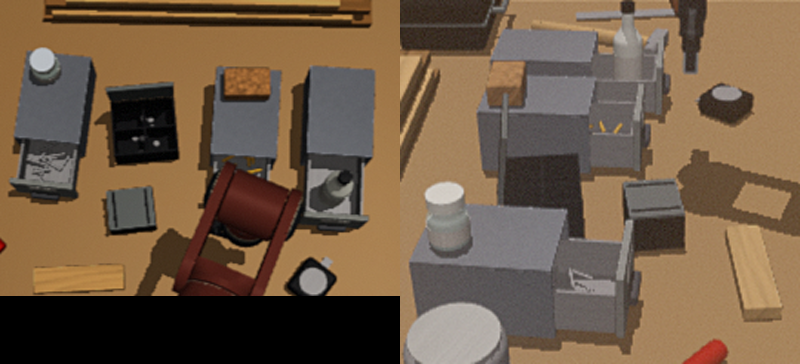

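The gripper hangs about 5 cm in front of the screw panel (tips at c1 (692,70)), and nothing has been disturbed. Next I go down and push.

Emit:
{"name": "servo_tool", "arguments": {
  "increments": [
    [[0, 0, 0, 2.5, 0], [0, 0, 0, 5.0, 0], [0, 0, 0, 7.0, 0], [0, 0, 0, 7.5, 0], [0, 1.0, 0, 7.5, 0]]
  ]
}}

```text
t: 2.2
tool_pos: [0.4131, -0.0818, 0.0855]
tool_rot: [-3.139, 0.109, 0.002]
contact_force: [0.4, -0.4, -0.1]
opening: -0.0002
grip_force: 0.0
```

Emit:
{"name": "servo_tool", "arguments": {
  "increments": [
    [[0, 1.0, 0, 0, 0], [0, 2.0, 0, 0, 0], [0, 3.0, 0, 0, 0], [0, 4.0, 0, 0, 0], [0, 5.0, 0, 0, 0]]
  ]
}}

```text
t: 2.7
tool_pos: [0.4642, -0.0851, 0.0855]
tool_rot: [-3.14, 0.108, 0.001]
contact_force: [-0.8, -0.8, 1.2]
opening: 0.0
grip_force: 0.7
```

Emit:
{"name": "servo_tool", "arguments": {
  "increments": [
    [[0, 1.0, 0, 0, 0], [0, 2.0, 0, 0, 0], [0, 3.0, 0, 0, 0], [0, 3.7, 0, 0, 0], [0, 4.2, 0, 0, 0]]
  ]
}}

```text
t: 3.2
tool_pos: [0.5059, -0.0879, 0.0852]
tool_rot: [-3.14, 0.108, 0.001]
contact_force: [-2.2, 1.0, 0.8]
opening: -0.0001
grip_force: 0.7
```

Emit:
{"name": "servo_tool", "arguments": {
  "increments": [
    [[0, 0.3, 0, 0, 0], [0, 0.6, 0, 0, 0], [0, 0.8, 0, 0, 0], [0, 1.0, 0, 0, 0], [0, 1.2, 0, 0, 0]]
  ]
}}

```text
t: 3.7
tool_pos: [0.5173, -0.0887, 0.0853]
tool_rot: [-3.14, 0.108, 0.0]
contact_force: [-1.9, 1.4, -0.4]
opening: 0.0004
grip_force: 0.6
```

Emit:
{"name": "servo_tool", "arguments": {
  "increments": [
    [[0, 0.15, 0, 0, 0], [0, 0.3, 0, 0, 0], [0, 0.45, 0, 0, 0], [0, 0.6, 0, 0, 0], [0, 0.6, 0, 0, 0]]
  ]
}}

```text
t: 4.2
tool_pos: [0.5236, -0.0893, 0.0854]
tool_rot: [3.139, -0.108, 0.001]
contact_force: [-1.0, -0.4, -0.4]
opening: 0.0001
grip_force: 0.3
```

Emit:
{"name": "servo_tool", "arguments": {
  "increments": [
    [[0, 0.15, 0, 0, 0], [0, 0.3, 0, 0, 0], [0, 0.4, 0, 0, 0], [0, 0.5, 0, 0, 0], [0, 0.5, 0, 0, 0]]
  ]
}}

```text
t: 4.7
tool_pos: [0.5242, -0.0893, 0.0854]
tool_rot: [-3.139, 0.107, 0.02]
contact_force: [-20.7, 0.9, 15.9]
opening: -0.0004
grip_force: 10.4
```

The push force jumped to 20 N at x = 0.524, which matches the expected home position, so the screw drawer is home. Next I back off, rise and go over to the nail drawer.

Emit:
{"name": "servo_tool", "arguments": {
  "increments": [
    [[0, -1.5, 0, 0, 0], [0, -4.5, 0, 0, 0], [0, -8.0, 0, -1, 0], [0, -11.0, 0, -5, 0], [0, -11.0, 0, -9.5, 0]]
  ]
}}

```text
t: 5.2
tool_pos: [0.4143, -0.0809, 0.178]
tool_rot: [-3.138, 0.109, 0.009]
contact_force: [2.0, 0.3, 0.4]
opening: -0.0002
grip_force: 0.0
```

Emit:
{"name": "servo_tool", "arguments": {
  "increments": [
    [[0, 0, -3.5, 0, 0], [0, -0.5, -7.5, 0, 0], [0, -1, -11.5, 0, 0], [0, -1.5, -15.5, 0, 0], [0, -2, -19.5, 0, 0]]
  ]
}}

```text
t: 5.7
tool_pos: [0.4123, 0.1154, 0.1811]
tool_rot: [-3.14, 0.109, -0.005]
contact_force: [0.8, -0.2, 0.2]
opening: 0.0002
grip_force: 0.0
```

Emit:
{"name": "servo_tool", "arguments": {
  "increments": [
    [[0, -0.5, -4, 0, 0], [0, -1.0, -8, 0, 0], [0, -1.4, -12, 0, 0], [0, -1.7, -14.6, 1, 1], [0, -1.7, -14.6, 4, 2]]
  ]
}}

```text
t: 6.2
tool_pos: [0.4077, 0.2648, 0.144]
tool_rot: [-3.132, 0.157, -0.014]
contact_force: [0.9, -0.1, -0.4]
opening: 0.0002
grip_force: 0.0
```

Emit:
{"name": "servo_tool", "arguments": {
  "increments": [
    [[0, 0, 0, 2.5, 0], [0, 0, 0, 5.0, 0], [0, 0, 0, 5.5, 0], [0, 1.0, 0, 5.5, 0], [0, 2.0, 0, 5.5, 0]]
  ]
}}

```text
t: 6.7
tool_pos: [0.4269, 0.2591, 0.087]
tool_rot: [-3.136, 0.162, -0.005]
contact_force: [0.4, -0.1, 0.5]
opening: -0.0001
grip_force: 0.0
```

```bash
python3 - <<'E'
from h import *
snap('side','side2.png'); d=snap('top','top2.png')
b=cv2.imread('pics/side2.png')[180:380,200:420]; a=cv2.imread('pics/top2.png')[130:330,195:465]
a=cv2.resize(a,(400,296),interpolation=cv2.INTER_CUBIC); b=cv2.resize(b,(400,364),interpolation=cv2.INTER_CUBIC)
cv2.imwrite('pics/c2.png',np.hstack([cv2.copyMakeBorder(a,0,68,0,0,0),b]))
E
```

```text
(no output)
```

View pics/c2.png

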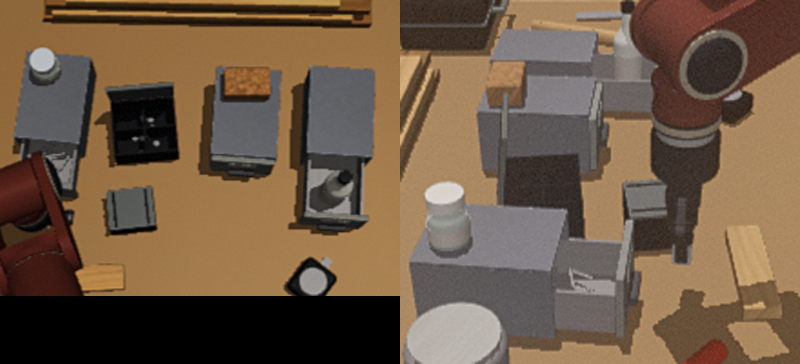

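The screw drawer is now flush (c2 (240,165) and (595,115)). The fingertips are about 4 cm in front of the nail panel, so I start the push.

Emit:
{"name": "servo_tool", "arguments": {
  "increments": [
    [[0, 1.0, 0, 0, 0], [0, 2.0, 0, 0, 0], [0, 3.0, 0, 0, 0], [0, 4.0, 0, 0, 0], [0, 5.0, 0, 0, 0]]
  ]
}}

```text
t: 7.3
tool_pos: [0.4754, 0.2534, 0.0853]
tool_rot: [-3.137, 0.163, 0.001]
contact_force: [-13.5, 1.5, 4.0]
opening: -0.0001
grip_force: 4.9
```

Emit:
{"name": "servo_tool", "arguments": {
  "increments": [
    [[0, 1.0, 0, 0, 0], [0, 2.0, 0, 0, 0], [0, 3.0, 0, 0, 0], [0, 4.0, 0, 0, 0], [0, 4.5, 0, 0, 0]]
  ]
}}

```text
t: 7.8
tool_pos: [0.5205, 0.2487, 0.0853]
tool_rot: [3.137, -0.163, 0.0]
contact_force: [-2.4, 0.3, 1.6]
opening: 0.0002
grip_force: 0.8
```

Emit:
{"name": "servo_tool", "arguments": {
  "increments": [
    [[0, 0.3, 0, 0, 0], [0, 0.6, 0, 0, 0], [0, 0.9, 0, 0, 0], [0, 1.1, 0, 0, 0], [0, 1.3, 0, 0, 0]]
  ]
}}

```text
t: 8.3
tool_pos: [0.5324, 0.2476, 0.0853]
tool_rot: [3.137, -0.162, -0.0]
contact_force: [-0.9, 0.4, 1.3]
opening: 0.0001
grip_force: 0.6
```

Emit:
{"name": "servo_tool", "arguments": {
  "increments": [
    [[0, 0.2, 0, 0, 0], [0, 0.4, 0, 0, 0], [0, 0.6, 0, 0, 0], [0, 0.8, 0, 0, 0], [0, 1.0, 0, 0, 0]]
  ]
}}

```text
t: 8.8
tool_pos: [0.5425, 0.2466, 0.0853]
tool_rot: [-3.137, 0.162, -0.0]
contact_force: [-1.3, 1.3, 0.4]
opening: -0.0003
grip_force: 0.6
```

Emit:
{"name": "servo_tool", "arguments": {
  "increments": [
    [[0, 0.15, 0, 0, 0], [0, 0.3, 0, 0, 0], [0, 0.4, 0, 0, 0], [0, 0.5, 0, 0, 0], [0, 0.5, 0, 0, 0]]
  ]
}}

```text
t: 9.3
tool_pos: [0.5448, 0.2463, 0.0853]
tool_rot: [3.137, -0.162, -0.011]
contact_force: [-11.5, 0.9, 8.2]
opening: -0.0002
grip_force: 5.9
```

The nail drawer is home: 11 N at x = 0.545, matching the 0.545 I expected. Next I retreat, rise and go behind the raised lid.

Emit:
{"name": "servo_tool", "arguments": {
  "increments": [
    [[0, -1.5, 0, 0, 0], [0, -4.5, 0, -0.5, 0], [0, -6, 0, -5, 0], [0, -6, 0, -10, -5], [0, -6, 0, -14.5, -12.4]]
  ]
}}

```text
t: 9.8
tool_pos: [0.4873, 0.252, 0.2323]
tool_rot: [3.136, 0.185, 0.002]
contact_force: [1.5, 0.8, 0.2]
opening: 0.0003
grip_force: 0.0
```

```bash
python3 - <<'E'
from h import *
o=ctrl.get_obs();p=o['tool_pos'];R=cv2.Rodrigues(o['tool_rot'])[0];print(p,R[:,0])
for P in([.675,.1,.23],[.675,.1,.168]): print(R.T@(np.array(P)-p)*100)
d=load('top');
print('lid model', [ (proj(d,[[.652-.1*np.cos(t)+.008*np.sin(t),.095+.05,.07+.1*np.sin(t)]])[0]).round() for t in(1.2,1.3)])
E
```

```text
[0.48733751 0.25204314 0.23231818] [0.99305973 0.1176022  0.00145028]
[16.84760887 17.30563473  0.26474576]
[16.83861715 17.30259187  6.46473849]
lid model [array([268., 197.]), array([268., 193.])]
```

Emit:
{"name": "servo_tool", "arguments": {
  "increments": [
    [[0, 2.8, 2.9, 0, 0], [0, 5.6, 5.8, 0, 0], [0, 8.4, 8.7, 0, 0], [0, 11.2, 11.5, 0, 0], [0, 14, 14.4, 0, 0]]
  ]
}}

```text
t: 10.3
tool_pos: [0.6444, 0.1234, 0.2305]
tool_rot: [3.136, 0.177, 0.002]
contact_force: [0.4, 0.4, 1.3]
opening: 0.0002
grip_force: 0.0
```

Emit:
{"name": "servo_tool", "arguments": {
  "increments": [
    [[0, 2.5, 2.5, 0, 0], [0, 2.8, 2.9, 0.5, 0], [0, 2.8, 2.9, 3, 0], [0, 2.8, 2.9, 5.5, 0], [0, 2.8, 2.9, 6.4, 0]]
  ]
}}

```text
t: 10.8
tool_pos: [0.672, 0.0993, 0.1625]
tool_rot: [3.136, 0.177, -0.008]
contact_force: [-0.7, -0.4, -0.7]
opening: 0.0001
grip_force: 0.0
```

```bash
python3 - <<'E'
from h import *
snap('side','side3.png'); snap('top','top3.png')
b=cv2.imread('pics/side3.png')[180:380,200:420]; a=cv2.imread('pics/top3.png')[130:330,195:465]
a=cv2.resize(a,(400,296),interpolation=cv2.INTER_CUBIC); b=cv2.resize(b,(400,364),interpolation=cv2.INTER_CUBIC)
cv2.imwrite('pics/c3.png',np.hstack([cv2.copyMakeBorder(a,0,68,0,0,0),b]))
E
```

```text
(no output)
```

View pics/c3.png

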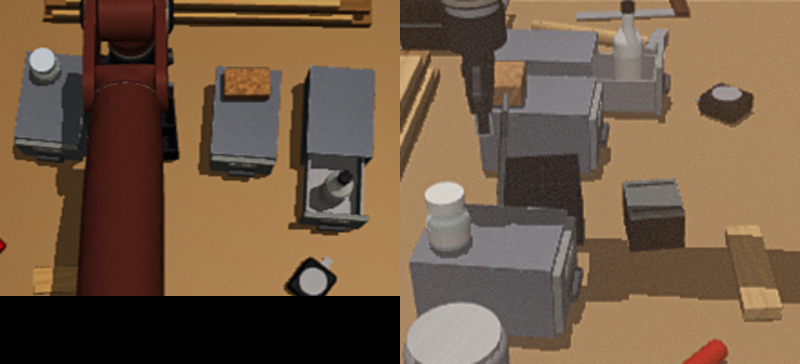

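Both drawers are shut flush. The fingertips (c3 (482,130)) stand clear behind the raised lid (c3 (503,100..200)). Next I sweep along the lid's arc.

Emit:
{"name": "servo_tool", "arguments": {
  "increments": [
    [[0, -0.8, 0, 0, 0], [0, -1.6, 0, 0, 0], [0, -2.3, 0, 0, 0], [0, -3.0, 0, 0, 0], [0, -3.7, 0, 0, 0]]
  ]
}}

```text
t: 11.4
tool_pos: [0.637, 0.095, 0.1672]
tool_rot: [3.137, 0.177, 0.002]
contact_force: [1.7, -0.5, 0.5]
opening: -0.0
grip_force: 0.7
```

Emit:
{"name": "servo_tool", "arguments": {
  "increments": [
    [[0, -0.85, 0, 0.25, 0], [0, -1.9, 0, 0.9, 0], [0, -2.8, 0, 1.65, 0], [0, -3.6, 0, 2.55, 0], [0, -4.3, 0, 3.5, 0]]
  ]
}}

```text
t: 11.9
tool_pos: [0.5936, 0.0901, 0.1306]
tool_rot: [-3.137, -0.177, 0.001]
contact_force: [0.8, -1.0, 1.5]
opening: 0.0001
grip_force: 0.6
```

Emit:
{"name": "servo_tool", "arguments": {
  "increments": [
    [[0, -0.3, 0, 0.6, 0], [0, -0.5, 0, 1.2, 0], [0, -0.7, 0, 1.7, 0], [0, -0.8, 0, 2.1, 0], [0, -0.9, 0, 2.5, 0]]
  ]
}}

```text
t: 12.4
tool_pos: [0.5856, 0.0892, 0.106]
tool_rot: [-3.137, -0.177, 0.0]
contact_force: [-1.2, -1.1, 1.0]
opening: -0.0002
grip_force: 0.6
```

Now the last ~9 mm, slowly.

Emit:
{"name": "servo_tool", "arguments": {
  "increments": [
    [[0, 0, 0, 0.2, 0], [0, 0, 0, 0.4, 0], [0, 0, 0, 0.6, 0], [0, 0, 0, 0.75, 0], [0, 0, 0, 0.9, 0]]
  ]
}}

```text
t: 12.9
tool_pos: [0.5857, 0.0892, 0.0973]
tool_rot: [3.137, 0.177, 0.0]
contact_force: [-0.2, 0.2, 1.0]
opening: 0.0001
grip_force: 0.5
```

Emit:
{"name": "servo_tool", "arguments": {
  "increments": [
    [[0, 0, 0, 0.1, 0], [0, 0, 0, 0.2, 0], [0, 0, 0, 0.3, 0], [0, 0, 0, 0.3, 0], [0, 0, 0, 0.3, 0]]
  ]
}}

```text
t: 13.4
tool_pos: [0.5857, 0.0892, 0.0968]
tool_rot: [3.136, 0.178, -0.001]
contact_force: [-7.5, -1.1, 13.3]
opening: 0.0003
grip_force: 6.7
```

The lid is shut: the tips are at z = 0.078 with 13 N pressing down. I lift clear and take a last look.

Emit:
{"name": "servo_tool", "arguments": {
  "increments": [
    [[0, 0, 0, -1, 0], [0, 0, 0, -4, 0], [0, 0, 0, -8, 0], [0, -1, 0, -12, 0], [0, -5, 0, -14, 0]]
  ]
}}

```text
t: 13.9
tool_pos: [0.539, 0.0835, 0.2394]
tool_rot: [3.136, 0.177, 0.013]
contact_force: [-0.1, -0.8, 1.8]
opening: 0.0002
grip_force: 0.0
```

Emit:
{"name": "servo_tool", "arguments": {
  "increments": [
    [[0, -4, 0, 0, 0], [0, -8, 0, 0, 0], [0, -10, 0, 0, 0], [0, -10, 0, 0, 0], [0, -10, 0, 0, 0]]
  ]
}}

```text
t: 14.4
tool_pos: [0.4371, 0.0723, 0.2347]
tool_rot: [3.137, 0.177, 0.003]
contact_force: [0.2, -0.3, 0.1]
opening: 0.0002
grip_force: 0.0
```

```bash
python3 - <<'E'
from h import *
snap('side','side4.png'); snap('top','top4.png')
b=cv2.imread('pics/side4.png')[180:380,200:420]; a=cv2.imread('pics/top4.png')[130:330,195:465]
a=cv2.resize(a,(400,296),interpolation=cv2.INTER_CUBIC); b=cv2.resize(b,(400,364),interpolation=cv2.INTER_CUBIC)
cv2.imwrite('pics/c4.png',np.hstack([cv2.copyMakeBorder(a,0,68,0,0,0),b]))
E
```

```text
(no output)
```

View pics/c4.png

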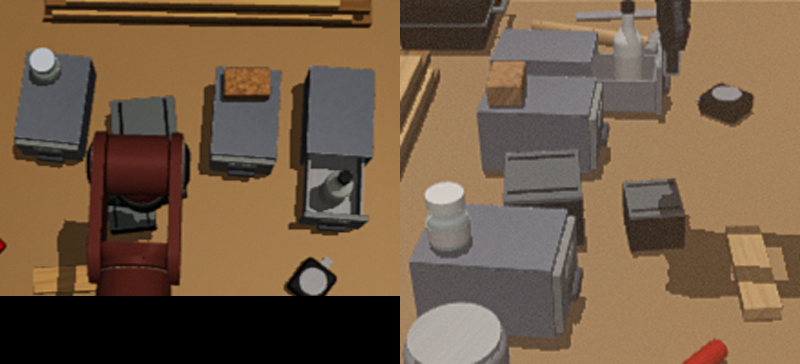

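The lid is flat shut (c4 (542,175)) and both drawers are home. The glue drawer, bottle, jar and cork block have not moved, and the robot is clear.

```bash
python3 -c "
from station import ctrl
print(ctrl.finish_job())"
```

```text
the job is handed in; nothing more can be done
None
```

The nail and screw drawers are fully home and the parts case lid is flat shut; the glue drawer and every loose thing in view stayed as they were, and the job is handed in (about 14.5 s of the 58 s).

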